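# Seat the inspection lens in its sloping case and shut the lid

## Robot

A 6-joint arm with a two-finger parallel gripper is mounted at the origin on the work surface. World frame = base frame: x ahead of the robot, y to its left, z up, the work surface at z = 0. Lengths are in mm, angles in rad, forces in N, time in s.
With the tool pointing down it reaches from about 275 to 825 mm from the base axis. Payload 4.9 kg.
Tool frame: the origin (TCP) lies at the very end of the fingers, on their centre line; the grasp point (between the pads) lies 19 mm behind it; z points along the fingers, y is the line along which they close (so a half turn about z gives the same grasp; the last joint's range is limited). The gripper opens to 85 mm and grips with 20 to 120 N. Pads are 22 mm wide; open, the fingers measure 114 mm over their backs; the gripper's body (76 mm by 85 mm) begins 54 mm behind the grasp point. The pads swing forward as they close: fully open they stand 13 mm farther back than shut.
Start: joints at [-1.478, 0.326, -0.193, 1.052, 0, 1.437], TCP at [123.684, -535.93, 231.281] pointing down, gripper open.
Joint ranges: [-2.65, 2.65], [-0.97, 1.79], [-1.3, 1.35], [-1.93, 2.1], [-1.47, 1.37], [-3.14, 3.14]. Speed limits (rad/s): [2.57, 2.57, 3.14, 3.14, 3.14, 3.14].

## Interface

Orientations are given as a 3x3 rotation matrix whose columns are the frame's x, y, z axes.
In Python, from bench import sense, read_camera, calibration, close_job gives the robot as it stands.
- The arm moves only by the tool play_rows, never from a script. Its argument "increments" is a list of rows, each an object with "fingers": the opening, from -1 (shut) to 1 (fully open); "delta_pos": the shift along the tool's x, y, z as a fraction of full scale, a list of three; "delta_rot": the turn, a rotation vector about the tool's x, y, z as a fraction of full scale, a list of three. In form: [{"fingers": fingers, "delta_pos": [x, y, z], "delta_rot": [rx, ry, rz]}, ...]. A call has 1 to 20 rows; each row shifts and turns the commanded pose from where the row before left it, along the tool's axes as they then stand; what a row does not reach is not made up. Full scale, the value 1, is 300 mm for a shift and 180 degrees for a turn. A row lasts 1/12 s, in which the tool goes at most 41.7 mm and 7.16 degrees, less where a joint would pass 70% of its speed; a pose out of reach is approached as far as the arm can. A call with a number of a shift or a turn outside -1 to 1 is refused whole. A call with a gripper value outside its range is refused whole. The fingers move at their own pace and stop on an object; the grip force is fixed at half the most. Time passes only in rows, so rows that do not move let the fingers close. It gives the time, the measured TCP pose, the force, the opening and the grip force at its end, in the units of the state.
- sense(): the state, without advancing time (a new reading comes with each control period).
- read_camera(name): name is "scene" or "side" or "wrist"; returns (picture, depth): 384x512x3 uint8, red, green, blue; 384x512 float32, mm along the optical axis (not along the pixel's ray), 0 where there is no reading.
- calibration(name): a dict with "mtx" (3x3 intrinsics, pixels), "origin" and "attitude" of the camera in the world. Camera axes: x right, y up, looking along -z (the intrinsics and any distortion apply to the point x, -y, -z); pixel columns grow to the right and rows downward; lengths in mm; the calibration is good to about 2 mm. The wrist camera is an equidistant fisheye: a pixel r from the principal point sees the ray r / f radians off the axis. A picture is of the moment at which its call begins: read the wrist's pose just before it. calibration takes no time and is no camera call; for the wrist camera it gives the pose at the moment of the call.
- close_job(): hands the job in; it is judged then, once.
The state is a dict: "time": time; "q": joint angles; "qd": joint speeds; "joint_efforts": joint torques, N m; "tcp_pos": TCP position; "tool_rot": TCP orientation; "ft_force": force on the tool from outside, world axes, zero at the start; "torque": the same for the moment, N m; "finger_gap": finger opening in mm; "grasp_force": force on a finger pad.
Only numpy, scipy, OpenCV 4.12 (cv2) and the standard library are available. Lean on these libraries where they do the work, as an engineer would, in place of code of your own. Each camera call takes 0.05 s, during which the arm holds its last target. There are 200 camera calls.

## Task

Put the inspection lens away in the blue case: set it on the three-point nest so that each of its three ball feet is down in a groove and it cannot rock, then shut the clear lid over it. Set the lens down gently rather than letting it drop, and leave the black wheels and the screwdriver where they are.

Things in the scene. Friction and masses are not known exactly. Their poses are not given: they have to be found in the camera images.
- lens: Lens, 0.18 to 0.33 kg, upright on three ball feet on a grey mat (3 mm thick) left or right of the case. Aluminium barrel 40 mm across on a flat black three-armed flange (arms 20 mm wide, out to 44 mm from the axis). Origin: on the axis, level with the bottoms of the feet; z points from feet to glass. Flange z = 10 to 16 mm, barrel z = 16 to 46 mm: grip it there.
- lens_foot (a point): Centre of one of the lens's three steel ball feet, each 12 mm in diameter, under the end of an arm: in the lens's frame 36 mm out along its x axis, 6 mm up; the others lie 120 and 240 degrees round from it. All are alike: any foot may go in any groove.
- case: Open blue case, fixed on a stand. x runs along its floor up the slope away from its low robot-side end, y across it (level), z square to the floor, leaning 25 degrees from vertical towards the low end. Origin: centre of the floor's underside. Inside 150 mm long (x) by 140 mm wide, walls 5 mm, floor top at z = 5 mm, rim at z = 62 mm. A seated lens's top is 2.5 mm below the rim.
- case_nest (a point): A point of the case: x = y = 0, z = 20 mm, level with the flat top (land) of the aluminium nest, a plate about 90 by 105 mm on the case's floor. The nest is square to the case and centred across it (y = 0), but clamped anywhere from 24 mm below to 24 mm above this point along the case's x. Where is not measured: find it by touch or by eye.
- case_groove (a point): A point of the case at z = 20 mm, x = 36 mm, y = 0. The nest has three radial V grooves (dark steel, walls 52 degrees steep, 16 mm wide at the land, 20 to 46 mm from its centre) along the case's +x and 120 and 240 degrees round. Lens origin is at the case's z = 20 mm on the land, 13.5 mm fully home; a few mm off, feet stop part way down and slide in when let go or pressed.
- lid (a joint): Hinge of the clear, blue-edged lid (160 by 150 mm, 4 mm thick) on the case's upper, far rim, in rad: 0 is shut flat on the rim, growing as it opens; at 1.57 it stands square to the case's floor. Starts at 1.75 to 1.95 (stop 2.0). Stiff: it stays where it is left and takes about 2 N at its free edge to move. It cannot shut over a lens that sits too high.
- lid_edge (a point): Middle of the lid's free edge, at half its thickness, 160 mm from the hinge.
- lid_hinge (a point): Middle of the lid's hinge axis: in the case's frame at x = 80 mm, y = 0, z = 62 mm. The axis runs along the case's y.
- wheel_a: A loose black plastic wheel, 52 mm across and 24 mm high, lying flat with its five holes up; origin at the centre of its underside. A bystander, on the grey mat beside the lens.
- wheel_b: A loose black plastic wheel, 52 mm across and 24 mm high, lying flat with its five holes up; origin at the centre of its underside. A bystander, in the blue tray.
- wheel_c: A loose black plastic wheel, 52 mm across and 24 mm high, lying flat with its five holes up; origin at the centre of its underside. A bystander, in the blue tray.
- wheel_d: A loose black plastic wheel, 52 mm across and 24 mm high, lying flat with its five holes up; origin at the centre of its underside. A bystander, in the blue tray.
- wheel_e: A loose black plastic wheel, 52 mm across and 24 mm high, lying flat with its five holes up; origin at the centre of its underside. A bystander, on the table beyond and to the right of the case.
- wheel_f: A loose black plastic wheel, 52 mm across and 24 mm high, lying flat with its five holes up; origin at the centre of its underside. A bystander, in the blue tray.
- driver: A loose screwdriver lying on the table beyond and to the left of the case; a bystander. Origin below its middle.

How it is judged (in metres and radians):
On the way:
1. the lens sits with all three feet in the nest's grooves, let go of (z of lens in the frame of case between 0.0115 and 0.0156 m and angle between the z axis of lens and the z axis of case, either way round below 0.03 rad and x of lens in the frame of case between -0.03 and 0.03 m and y of lens in the frame of case between -0.005 and 0.005 m and contact force between the fingers and lens below 0.05 N and value of joint lid above 0.5 rad), for 0.3 s.
At the end, for the whole second after the job is handed in: The lens, let go of and at rest, has all three feet in the grooves: origin at 11.5 to 15.6 mm in the case's z, within 30 mm along and 5 mm across of the case's middle, axis within 0.03 rad of the case's z; the lid is shut to within 0.04 rad (z of lens in the frame of case between 0.0115 and 0.0156 m and angle between the z axis of lens and the z axis of case, either way round below 0.03 rad and x of lens in the frame of case between -0.03 and 0.03 m and y of lens in the frame of case between -0.005 and 0.005 m and contact force between the fingers and lens below 0.05 N and value of joint lid below 0.04 rad and linear speed of lens below 0.02 m/s); the robot touches nothing.
It fails at once if the lens is dropped (faster than 0.6 m/s with no finger on it) (linear speed of lens above 0.6 m/s and contact force between the fingers and lens below 0.01 N).
It fails at once if a wheel or the screwdriver is moved more than 25 mm (distance of any of wheel_a, wheel_b, wheel_c, wheel_d, wheel_e, wheel_f, driver from where it was at the start of the episode above 0.025 m).
It also fails if it takes over 70 s, if anything falls off the work surface, if the arm or the gripper's body presses on something with over 40 N, if the wrist force passes 120 N, or if a joint passes its speed limit or range.

## Working session

There is one attempt and no reset: what is moved stays moved. The work goes in short steps, Python scripts to look and compute and a tool call to move; the robot and the scene stay as the last step left them, time stands still between calls to the robot, and variables do not carry over. Pictures are saved under pics/ and viewed, at most 10 in all, crops included, and the job is handed in when it is done.

Besides the shell and the picture viewer there is one more tool, called by a JSON object that holds its "name" and its "arguments". play_rows: Moves the arm, as the interface text tells. Shift numbers are shares of 300 mm and turn numbers shares of 180 degrees, none past 1 either way. Its arguments: {"type":"object","properties":{"increments":{"type":"array","items":{"type":"object","properties":{"fingers":{"type":"number"},"delta_pos":{"type":"array","items":{"type":"number"}},"delta_rot":{"type":"array","items":{"type":"number"}}}}}},"required":["increments"]}

```bash
mkdir -p pics
cat > h.py <<'E'
import numpy as np, cv2
from bench import sense, read_camera, calibration, close_job
def save(name,fn):
    im,d=read_camera(name); cv2.imwrite('pics/'+fn,im[:,:,::-1]); np.savez('/tmp/'+fn+'.npz',im=im,d=d); return im,d
def pts(d,c,fish=False):
    K=np.array(c['mtx']);R=np.array(c['attitude']);o=np.array(c['origin'])
    v,u=np.mgrid[:d.shape[0],:d.shape[1]]
    x=(u-K[0,2])/K[0,0];y=(v-K[1,2])/K[1,1]
    if fish:
        r=np.hypot(x,y)+1e-9; s=np.tan(np.minimum(r,1.5))/r; x=x*s;y=y*s
    P=np.stack([x*d,-y*d,-d],-1)
    return P@R.T+o
E
python3 - <<'E'
from h import *
for n in ['scene','side']:
    im,d=save(n,n+'0.png'); c=calibration(n); print(n,c, (d>0).mean())
s=sense();print(s)
im=[cv2.imread(f'pics/{n}0.png') for n in ['scene','side']]
E
```

```text
scene {'mtx': array([[392.12020542,   0.        , 259.14407611],
       [  0.        , 392.12020542, 192.04441977],
       [  0.        ,   0.        ,   1.        ]]), 'origin': array([1003.67730066,  395.4368287 ,  771.91797609]), 'attitude': array([[-0.63954808, -0.5898259 ,  0.49303516],
       [ 0.76859203, -0.47754676,  0.42569401],
       [-0.01563801,  0.65119468,  0.75874959]])} 0.99609375
side {'mtx': array([[412.98144905,   0.        , 257.65618039],
       [  0.        , 412.98144905, 188.13323372],
       [  0.        ,   0.        ,   1.        ]]), 'origin': array([ 304.42537419, -772.29839384,  748.05896491]), 'attitude': array([[ 0.94554824,  0.21212771, -0.24686101],
       [-0.32541242,  0.60043449, -0.73046915],
       [-0.00672889,  0.77102546,  0.63676877]])} 0.9959157307942709
{'time': 0.1, 'q': array([-1.47817590e+00,  3.26839274e-01, -1.93482671e-01,  1.05202580e+00,
        9.15550190e-06,  1.43661824e+00]), 'qd': array([ 0.00042141, -0.00066736,  0.00239891,  0.0001538 ,  0.00200802,
       -0.00053299]), 'joint_efforts': array([-7.73538450e-04, -4.44241118e+01,  2.63036871e+01,  7.94324500e-03,
       -1.60977520e-04,  5.73499136e-06]), 'tcp_pos': array([ 123.64887224, -535.37838805,  230.59721735]), 'tool_rot': array([[ 9.74391287e-01,  2.24859070e-01, -1.34371024e-04],
       [ 2.24859006e-01, -9.74390085e-01,  1.54561124e-03],
       [ 2.16614914e-04, -1.53624467e-03, -9.99998797e-01]]), 'ft_force': array([ 0.11643873, -0.3981728 ,  0.06707979]), 'torque': array([ 0.0191425 , -0.00565117,  0.00440911]), 'grasp_force': 0.0, 'finger_gap': 85.17852424926394}
```

View pics/scene0.png

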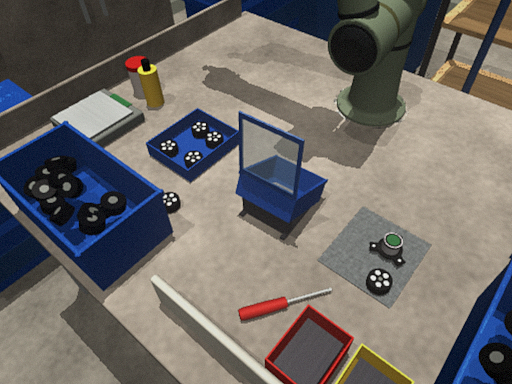

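View pics/side0.png

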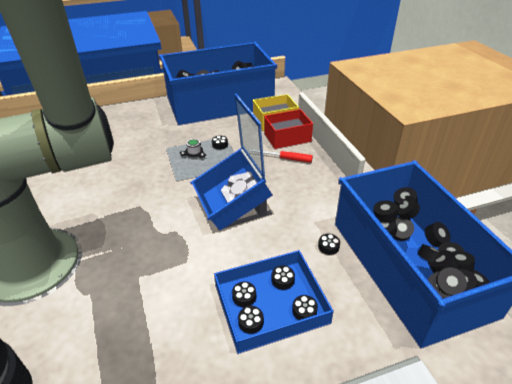

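Run:
```python
from h import *
a=cv2.imread('pics/side0.png')[85:240,155:285]; b=cv2.imread('pics/scene0.png')[100:290,225:415][:,:]
a=cv2.resize(a,None,fx=3.05,fy=3.05*1.0,interpolation=cv2.INTER_CUBIC);b=cv2.resize(b,None,fx=2.1,fy=2.1,interpolation=cv2.INTER_CUBIC)
H=max(a.shape[0],b.shape[0]);o=np.zeros((H,a.shape[1]+b.shape[1],3),np.uint8);o[:a.shape[0],:a.shape[1]]=a;o[:b.shape[0],a.shape[1]:]=b
print(o.shape,a.shape);cv2.imwrite('pics/c1.png',o)
# lens: green glass & mat, in both
for n in ['scene','side']:
    z=np.load(f'/tmp/{n}0.png.npz');im,d=z['im'],z['d'];P=pts(d,calibration(n))
    hsv=cv2.cvtColor(im,cv2.COLOR_RGB2HSV)
    win=np.zeros(d.shape,bool)
    if n=='scene': win[225:260,370:410]=1
    else: win[130:165,175:210]=1
    m=win&(P[...,2]>46)&(P[...,2]<54)
    print(n,'lens top',m.sum(),(P[m].max(0)+P[m].min(0))/2,P[m].mean(0),np.ptp(P[m],axis=0))
    m=win&(P[...,2]>13)&(P[...,2]<22); print(P[m].mean(0),m.sum())
    # case blue
    b=(hsv[...,0]>105)&(hsv[...,0]<125)&(hsv[...,1]>150)
    w=np.zeros(d.shape,bool)
    if n=='scene': w[150:225,232:330]=1
    else: w[145:230,188:272]=1
    m=b&w&(P[...,2]>60)&(P[...,2]<260); q=P[m]; print('case',m.sum(),q.min(0),q.max(0))
```

```text
(473, 795, 3) (473, 396, 3)
scene lens top 234 [457.09181779 306.57800245  49.47453587] [457.77525604 306.58652518  49.52698161] [40.16693556 38.98238531  6.5384385 ]
[469.30743226 301.88999117  18.69986777] 268
case 1763 [410.72058883 -41.24532086  60.0120073 ] [588.33252819 111.87954397 259.95773591]
side lens top 87 [458.10132919 302.27865206  49.92846347] [458.01887297 301.97419676  49.88859817] [39.68044923 41.37821072  7.06198456]
[454.42530866 289.15570697  18.87869212] 130
case 1704 [411.52930193 -55.25545632  60.05791229] [586.68279964 108.73955518 220.32960304]
```

View pics/c1.png

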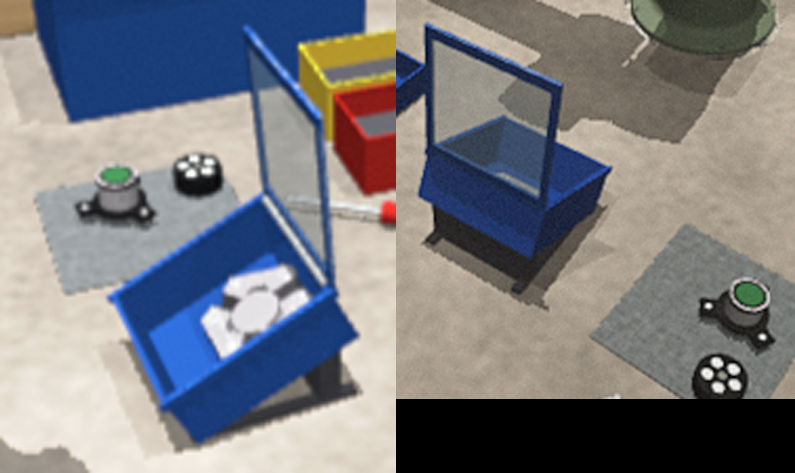

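Run:
```python
from h import *
z=np.load('/tmp/side0.png.npz');d=z['d'];P=pts(d,calibration('side'))
z2=np.load('/tmp/scene0.png.npz');P2=pts(z2['d'],calibration('scene'))
def poly(P,pp,s,ox,oy,cx=0):
    q=np.array([[(a-cx)/s+ox,b/s+oy] for a,b in pp]);m=np.zeros(P.shape[:2],np.uint8)
    cv2.fillPoly(m,[np.round(q).astype(int)],1);X=P[m>0]
    for _ in range(3):
        c=X.mean(0);n=np.linalg.svd(X-c)[2][2];r=abs((X-c)@n);X=X[r<max(3,2.5*np.median(r))] if len(X)>20 else X
    n=n*np.sign(n[np.argmax(abs(n))]);print(len(X),c.round(1),n.round(4),'rms',r.std().round(2),'yaw',np.degrees(np.arctan2(n[1],n[0])).round(2));return c,n
A=(3.05,155,85)
print('-y wall');poly(P,[(185,405),(325,312),(345,332),(200,428)],*A)
print('floor');poly(P,[(155,345),(190,320),(205,350),(175,385)],*A)
print('+y in');poly(P,[(135,310),(255,220),(260,240),(150,325)],*A)
B=(2.1,225,100,396)
print('+y wall');poly(P2,[(550,215),(600,180),(595,200),(545,240)],*B)
print('back wall');poly(P2,[(435,170),(535,215),(530,245),(428,200)],*B)
print('lid s');poly(P,[(262,75),(305,130),(315,250),(275,190)],*A)
print('lid2');poly(P2,[(440,60),(545,100),(540,170),(440,130)],*B)
for n,P_,cs in [('side',P,[(191.7,182.4),(209.8,217.1),(264.2,180.1),(241.9,149.6)]),('scene',P2,[(326.5,181.5),(296,195)])]:
    for u,v in cs:
        k=P_[int(v)-2:int(v)+3,int(u)-2:int(u)+3].reshape(-1,3);print(n,u,v,k[np.argmax(k[:,2])].round(1))
```

```text
-y wall
544 [509.7 -44.6  68.6] [-0.075   0.9971  0.0116] rms 0.72 yaw 94.3
floor
174 [459.1  47.5  25.9] [ 0.8713 -0.4019 -0.2816] rms 4.27 yaw -24.76
+y in
355 [490.9  94.6  66.5] [-0.4237  0.6173  0.6629] rms 2.83 yaw 124.46
+y wall
251 [494.6 106.3  72.3] [-0.0695  0.9976  0.0038] rms 0.26 yaw 93.99
back wall
824 [573.5  42.9 101. ] [ 0.8251  0.1051 -0.5551] rms 4.92 yaw 7.26
lid s
480 [555.3  25.5 212.7] [0.995  0.0691 0.0715] rms 0.28 yaw 3.97
lid2
1699 [555.5  40.9 220.8] [0.9954 0.0679 0.0671] rms 0.53 yaw 3.9
side 191.7 182.4 [416.3  92.3  68.4]
side 209.8 217.1 [427.5 -48.4  66.7]
side 264.2 180.1 [565.  -41.8 138.8]
side 241.9 149.6 [555.6  86.9 148.3]
scene 326.5 181.5 [424.8 102.4  69.8]
scene 296 195 [557.9 110.8 156.4]
```

```bash
cat >> h.py <<'E'
def case_R(yaw=np.radians(4.0)):
    t=np.radians(25);h=np.array([np.cos(yaw),np.sin(yaw),0]);X=h*np.cos(t)+[0,0,np.sin(t)];Y=np.array([-np.sin(yaw),np.cos(yaw),0])
    return np.stack([X,Y,np.cross(X,Y)],1)
E
python3 - <<'E'
from h import *
R=case_R()
h=np.array([516,0,47.]);o=R[:,1]*-4.3+np.array([np.cos(.0698),np.sin(.0698),0])*516+[0,0,47];print('o',o)
for n in ['side','scene']:
    z=np.load(f'/tmp/{n}0.png.npz');im=z['im'];P=pts(z['d'],calibration(n));Q=(P-o)@R
    hsv=cv2.cvtColor(im,cv2.COLOR_RGB2HSV)
    box=(abs(Q[...,0])<95)&(abs(Q[...,1])<85)&(Q[...,2]>-5)&(Q[...,2]<70)
    blue=box&(hsv[...,0]>100)&(hsv[...,0]<128)&(hsv[...,1]>140)
    q=Q[blue];print(n,len(q))
    for k in range(3):
        H,e=np.histogram(q[:,k],bins=np.arange(-90,92,2));print('xyz'[k],[(int(e[i]),int(H[i])) for i in np.argsort(-H)[:9]])
    w=box&(hsv[...,1]<60)&(hsv[...,2]>120)&(Q[...,2]>12)&(Q[...,2]<28)&(abs(Q[...,1])<60); q=Q[w]
    if len(q)>30: print('white',len(q),np.percentile(q,[1,5,50,95,99],axis=0).round(1))
    inn=blue&(abs(Q[...,0]+20)<45)&(abs(Q[...,1])<60);q=Q[inn];
    if len(q)>10:print('floor z',np.median(q[:,2]),len(q))
    r=blue&(Q[...,2]>55);q=Q[r];print('rim',len(q),np.percentile(q,[1,3,50,97,99],axis=0).round(1))
    L=(abs(Q[...,1])<78)&(Q[...,2]>120)&(Q[...,2]<240)&(Q[...,0]>70)&(Q[...,0]<170)
    q=Q[L];print('lid top z',np.percentile(q[:,2],[98,99.5]), 'len',np.percentile(np.hypot(q[:,0]-80,q[:,2]-62),[97,99,99.8]))
E
```

```text
o [515.04347677  31.69803583  47.        ]
side 2875
x [(-80, 158), (70, 49), (-40, 47), (-68, 46), (-56, 46), (-54, 46), (-74, 46), (-78, 45), (-48, 45)]
y [(-76, 513), (-78, 448), (68, 426), (70, 290), (66, 205), (-74, 118), (-80, 82), (72, 67), (64, 47)]
z [(-2, 288), (0, 264), (56, 169), (54, 147), (2, 89), (38, 86), (30, 84), (46, 80), (50, 79)]
white 458 [[-28.1 -24.7  12.2]
 [-24.5 -22.4  12.7]
 [ 14.9   6.7  14.8]
 [ 54.1  38.   16.9]
 [ 59.9  46.   17.8]]
floor z -0.13010663265963499 249
rim 319 [[-82.8 -79.8  55.1]
 [-81.7 -78.9  55.2]
 [-14.9 -48.6  56.9]
 [ 81.1  73.2  68.5]
 [ 81.9  74.7  69.8]]
lid top z [206.35798784 206.95381626] len [154.23118974 155.01272394 155.39917914]
scene 2178
x [(72, 646), (74, 560), (-82, 166), (-84, 87), (-80, 85), (80, 85), (70, 78), (76, 75), (82, 54)]
y [(74, 154), (76, 82), (72, 51), (20, 46), (16, 45), (30, 44), (28, 43), (26, 41), (32, 41)]
z [(56, 120), (44, 80), (30, 75), (34, 75), (40, 75), (38, 74), (20, 71), (50, 71), (14, 68)]
rim 331 [[-83.4 -72.2  55.4]
 [-81.7 -66.3  55.6]
 [ 79.4  42.9  59.4]
 [ 83.8  77.   68.2]
 [ 84.7  77.4  69.5]]
lid top z [205.81369416 206.37700773] len [153.30310241 153.89658167 154.68848766]
```

{"name": "play_rows", "arguments": {"increments": [{"fingers": 0.5, "delta_pos": [0.088, -0.077, -0.05], "delta_rot": [0, 0, 0]}, {"fingers": 0.5, "delta_pos": [0.088, -0.077, -0.05], "delta_rot": [0, 0, 0]}, {"fingers": 0.5, "delta_pos": [0.088, -0.077, -0.05], "delta_rot": [0, 0, 0]}, {"fingers": 0.5, "delta_pos": [0.088, -0.077, -0.05], "delta_rot": [0, 0, 0]}, {"fingers": 0.5, "delta_pos": [0.088, -0.077, -0.05], "delta_rot": [0, 0, 0]}, {"fingers": 0.5, "delta_pos": [0.088, -0.077, -0.05], "delta_rot": [0, 0, 0]}, {"fingers": 0.5, "delta_pos": [0.088, -0.077, -0.05], "delta_rot": [0, 0, 0]}, {"fingers": 0.5, "delta_pos": [0.088, -0.077, -0.05], "delta_rot": [0, 0, 0]}, {"fingers": 0.5, "delta_pos": [0.088, -0.077, -0.05], "delta_rot": [0, 0, 0]}, {"fingers": 0.5, "delta_pos": [0.088, -0.077, -0.05], "delta_rot": [0, 0, 0]}]}}

```text
time: 0.93
tcp_pos: [329.4, -249.7, 381.8]
tool_rot: [[0.974, 0.225, -0.0], [0.225, -0.974, 0.0], [-0.0, -0.0, -1.0]]
ft_force: [1.1, -1.6, -0.1]
finger_gap: 63.8
grasp_force: 0.0
```

{"name": "play_rows", "arguments": {"increments": [{"fingers": 0.5, "delta_pos": [0, 0, 0], "delta_rot": [0, 0, -0.0389]}, {"fingers": 0.5, "delta_pos": [0, 0, 0], "delta_rot": [0, 0, -0.0389]}, {"fingers": 0.5, "delta_pos": [0, 0, 0], "delta_rot": [0, 0, -0.0389]}, {"fingers": 0.5, "delta_pos": [0, 0, 0], "delta_rot": [0, 0, -0.0389]}, {"fingers": 0.5, "delta_pos": [0, 0, 0], "delta_rot": [0, 0, -0.0389]}, {"fingers": 0.5, "delta_pos": [0, 0, 0], "delta_rot": [0, 0, -0.0389]}, {"fingers": 0.5, "delta_pos": [0, 0, 0], "delta_rot": [0, 0, -0.0389]}, {"fingers": 0.5, "delta_pos": [0, 0, 0], "delta_rot": [0, 0, -0.0389]}, {"fingers": 0.5, "delta_pos": [0, 0, 0], "delta_rot": [0, 0, -0.0389]}, {"fingers": 0.5, "delta_pos": [0, 0, 0], "delta_rot": [0, 0, -0.0389]}, {"fingers": 0.5, "delta_pos": [0, 0, 0], "delta_rot": [0, 0, -0.0389]}, {"fingers": 0.5, "delta_pos": [0, 0, 0], "delta_rot": [0, 0, -0.0389]}, {"fingers": 0.5, "delta_pos": [0, 0, 0], "delta_rot": [0, 0, -0.0389]}]}}

```text
time: 2.02
tcp_pos: [328.8, -251.3, 380.9]
tool_rot: [[-0.248, 0.969, -0.001], [0.969, 0.248, 0.001], [0.001, -0.0, -1.0]]
ft_force: [-0.5, 0.5, -0.1]
finger_gap: 64.0
grasp_force: 0.0
```

{"name": "play_rows", "arguments": {"increments": [{"fingers": 0.5, "delta_pos": [0.126, 0.031, 0], "delta_rot": [0, 0, 0]}, {"fingers": 0.5, "delta_pos": [0.126, 0.031, 0], "delta_rot": [0, 0, 0]}, {"fingers": 0.5, "delta_pos": [0.126, 0.031, 0], "delta_rot": [0, 0, 0]}, {"fingers": 0.5, "delta_pos": [0.126, 0.031, 0], "delta_rot": [0, 0, 0]}, {"fingers": 0.5, "delta_pos": [0.126, 0.031, 0], "delta_rot": [0, 0, 0]}, {"fingers": 0.5, "delta_pos": [0.126, 0.031, 0], "delta_rot": [0, 0, 0]}, {"fingers": 0.5, "delta_pos": [0.126, 0.031, 0], "delta_rot": [0, 0, 0]}, {"fingers": 0.5, "delta_pos": [0, 0, 0], "delta_rot": [0, 0, 0]}]}}

```text
time: 2.68
tcp_pos: [326.7, 27.2, 381.3]
tool_rot: [[-0.254, 0.967, 0.0], [0.967, 0.254, 0.003], [0.003, 0.001, -1.0]]
ft_force: [-0.0, -0.4, -0.5]
finger_gap: 64.2
grasp_force: 0.0
```

Run:
```python
from h import *
import pickle
s=sense();c=calibration('wrist');print(s['tcp_pos'],c,s['q'])
im,d=save('wrist','w1.png');pickle.dump(c,open('/tmp/w1.cal','wb'))
cv2.imwrite('pics/w1v.png',cv2.resize(im[:,:,::-1],(800,600),interpolation=cv2.INTER_CUBIC))
```

```text
[326.74620757  27.18382776 381.34398309] {'mtx': array([[297.31863964,   0.        , 251.69899903],
       [  0.        , 297.31863964, 191.69800609],
       [  0.        ,   0.        ,   1.        ]]), 'origin': array([307.07627926, 101.69336733, 523.17450605]), 'attitude': array([[ 0.96727459, -0.24146564, -0.07793729],
       [ 0.25371735,  0.92374868,  0.28690745],
       [ 0.00271617, -0.29729233,  0.95478264]])} [-0.14620818 -0.16563344 -0.35604142  1.38073972  0.00295369  1.16758793]
```

View pics/w1v.png

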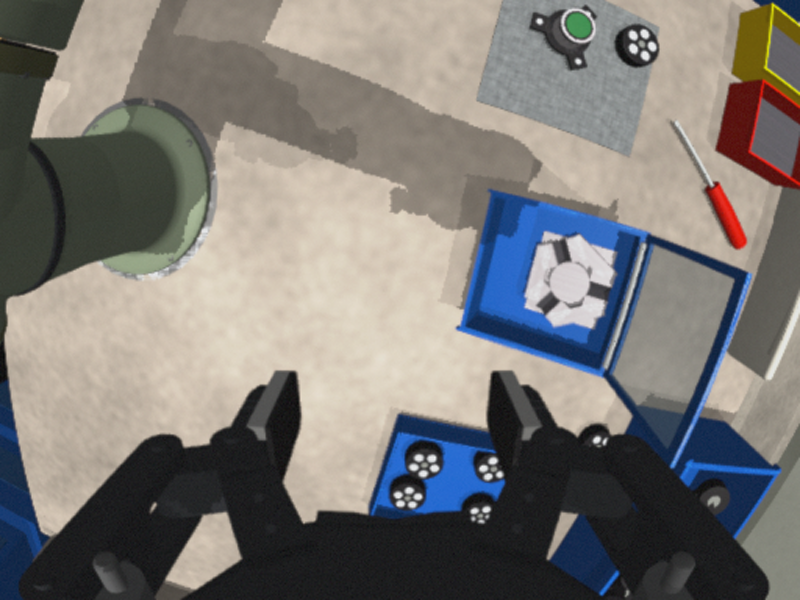

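```bash
cat >> h.py <<'E'
def ray(c,u,v):
    K=c['mtx'];x=(u-K[0,2])/K[0,0];y=(v-K[1,2])/K[1,1];r=np.hypot(x,y)+1e-12
    s=np.sin(r)/r
    return np.stack([x*s,-y*s,-np.cos(r)],-1)@np.array(c['attitude']).T
def hit(c,u,v,p0,n):
    r=ray(c,u,v);o=c['origin'];return o+r*(((np.asarray(p0)-o)@n)/(r@n))
E
python3 - <<'E'
from h import *
import pickle
c=pickle.load(open('/tmp/w1.cal','rb'));z=np.load('/tmp/w1.png.npz');im,d=z['im'],z['d']
P=pts(d,c,True);R=case_R();k=.64
hsv=cv2.cvtColor(im,cv2.COLOR_RGB2HSV)
# case via planes in own frame: rim corners, rays -> pnp
W=[(490,191),(461,329),(606,374),(646,234)]
obj=np.array([[-80,75,62],[-80,-75,62],[80,-75,62],[80,75,62.]])
rr=np.array([ray(c,a*k,b*k)@c['attitude'] for a,b in W]);uv=np.stack([rr[:,0]/-rr[:,2],-rr[:,1]/-rr[:,2]],1)
ok,rv,t=cv2.solvePnP(obj,uv,np.eye(3),None);Rc=cv2.Rodrigues(rv)[0];F=np.diag([1,-1,-1.])
Rw=c['attitude']@F@Rc;ow=c['attitude']@F@t[:,0]+c['origin'];print('pnp',ow.round(1),Rw.round(3),'yaw',np.degrees(np.arctan2(Rw[1,0],Rw[0,0])),'tilt',np.degrees(np.arcsin(Rw[2,0])))
pr=cv2.projectPoints(obj,rv,t,np.eye(3),None)[0][:,0];print((pr-uv).round(4)*300)
# nest plane & disc
Q=(P-ow)@R
w=(hsv[...,1]<60)&(hsv[...,2]>120);vv,uu=np.mgrid[:384,:512];w&=(abs(uu-365)<35)&(abs(vv-181)<38)&(abs(Q[...,2]-20)<8)
print('nest z (R known)',np.median(Q[w][:,2]),'ext',np.percentile(Q[w],[1,50,99],axis=0).round(1),w.sum())
fl=(hsv[...,1]>150)&(uu>300)&(uu<335)&(vv>140)&(vv<200);print('floor z',np.median(Q[fl][:,2]))
print('disc depth',P[180:184,363:368].mean((0,1)),Q[180:184,363:368].mean((0,1)))
dk=(hsv[...,2]<90)&(abs(uu-365)<35)&(abs(vv-181)<38)&(Q[...,2]<22)&(Q[...,2]>2)&(hsv[...,1]<120)
n,lab,st,ce=cv2.connectedComponentsWithStats(dk.astype(np.uint8))
for i in range(1,n):
    if st[i,4]>15: X=hit(c,*ce[i],ow+20*R[:,2],R[:,2]);print('groove',ce[i],st[i,4],((X-ow)@R).round(1))
# lens
g=(hsv[...,0]>45)&(hsv[...,0]<90)&(hsv[...,1]>80)&(vv<60)&(uu>320)&(uu<420)
cu,cv_=uu[g].mean(),vv[g].mean();L=hit(c,cu,cv_,[0,0,47],np.array([0,0,1.]));print('glass',cu,cv_,g.sum(),L)
for a,b in [(538,21),(576,63),(591,8)]:
    f=hit(c,a*k,b*k,[0,0,19],np.array([0,0,1.]));e=f-L;print('arm',f.round(1),np.hypot(*e[:2]),np.degrees(np.arctan2(e[1],e[0])))
print('wheel_a',hit(c,638*k,45*k,[0,0,27],np.array([0,0,1.])))
E
```

```text
pnp [515.9  33.2  39.4] [[ 0.897 -0.106 -0.429]
 [ 0.077  0.994 -0.083]
 [ 0.435  0.042  0.9  ]] yaw 4.915291681674946 tilt 25.768340639856287
[[ 0.06  0.87]
 [ 0.51  0.45]
 [-1.65  0.  ]
 [ 1.02 -1.14]]
nest z (R known) 20.914405353504268 ext [[-26.9 -48.3  15.3]
 [ 16.9  -0.9  20.9]
 [ 60.3  43.9  23.2]] 1921
floor z 6.3750116107194525
disc depth [523.66948056  29.69838911  66.03284882] [18.03278974 -4.06605692 20.92479132]
groove [359.3030303 160.4040404] 99 [-0.7 27.4 20. ]
groove [383.31 185.98] 100 [50.4 -2.5 20. ]
groove [350.39759036 193.93975904] 83 [ -0.4 -32.2  20. ]
glass 370.02450980392155 15.911764705882353 204 [458.75938437 304.88583272  47.        ]
arm [421.2 302.4  19. ] 37.68727864294565 -176.20534592963412
arm [475.8 270.1  19. ] 38.682022490256394 -63.93456644528163
arm [478.3 344.8  19. ] 44.438782130801066 63.92356621459366
wheel_a [542.88705187 321.83734804  27.        ]
```

{"name": "play_rows", "arguments": {"increments": [{"fingers": 0.5, "delta_pos": [0.098, 0.0826, 0], "delta_rot": [0, 0, 0]}, {"fingers": 0.5, "delta_pos": [0.098, 0.0826, 0], "delta_rot": [0, 0, 0]}, {"fingers": 0.5, "delta_pos": [0.098, 0.0826, 0], "delta_rot": [0, 0, 0]}, {"fingers": 0.5, "delta_pos": [0.098, 0.0826, 0], "delta_rot": [0, 0, 0]}, {"fingers": 0.5, "delta_pos": [0.098, 0.0826, 0], "delta_rot": [0, 0, 0]}, {"fingers": 0.5, "delta_pos": [0.098, 0.0826, 0], "delta_rot": [0, 0, 0]}, {"fingers": 0.5, "delta_pos": [0.098, 0.0826, 0], "delta_rot": [0, 0, 0]}, {"fingers": 0.5, "delta_pos": [0.098, 0.0826, 0], "delta_rot": [0, 0, 0]}, {"fingers": 0.5, "delta_pos": [0, 0, 0.12], "delta_rot": [0, 0, -0.03]}, {"fingers": 0.5, "delta_pos": [0, 0, 0.12], "delta_rot": [0, 0, -0.03]}, {"fingers": 0.5, "delta_pos": [0, 0, 0.12], "delta_rot": [0, 0, -0.03]}, {"fingers": 0.5, "delta_pos": [0, 0, 0.12], "delta_rot": [0, 0, 0]}, {"fingers": 0.5, "delta_pos": [0, 0, 0.12], "delta_rot": [0, 0, 0]}, {"fingers": 0.5, "delta_pos": [0, 0, 0], "delta_rot": [0, 0, 0]}, {"fingers": 0.5, "delta_pos": [0, 0, 0], "delta_rot": [0, 0, 0]}]}}

```text
time: 3.98
tcp_pos: [462.8, 295.2, 199.8]
tool_rot: [[-0.501, 0.865, -0.004], [0.865, 0.501, -0.002], [0.0, -0.005, -1.0]]
ft_force: [0.5, 0.4, 0.9]
finger_gap: 64.1
grasp_force: 0.0
```

Run:
```python
from h import *
import pickle
s=sense();c=calibration('wrist');print(s['tcp_pos'],s['q'])
im,d=save('wrist','w2.png');pickle.dump(c,open('/tmp/w2.cal','wb'))
cv2.imwrite('pics/w2v.png',cv2.resize(im[:,:,::-1],(800,600),interpolation=cv2.INTER_CUBIC))
```

```text
[462.8126194  295.19273609 199.81718523] [ 4.33439834e-01  3.50949505e-01 -2.40489714e-01  9.84421745e-01
 -2.75996003e-04  1.47895761e+00]
```

View pics/w2v.png

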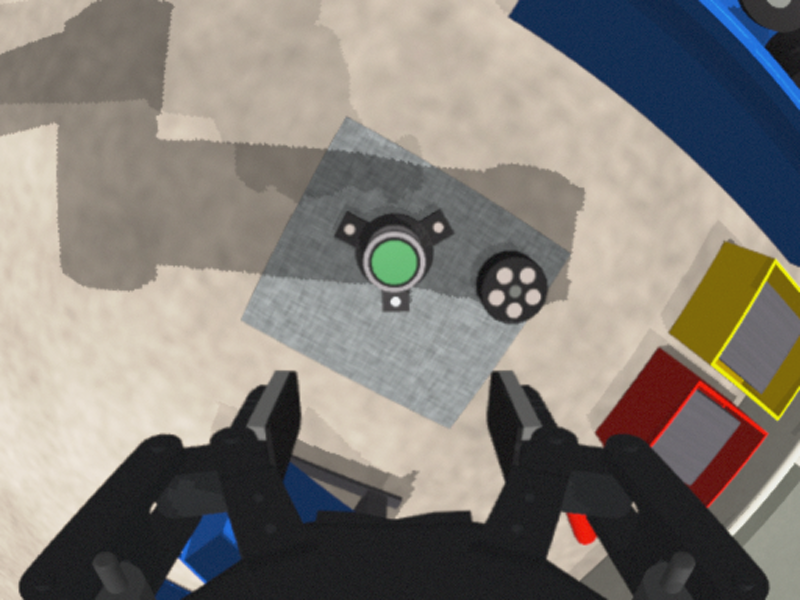

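Run:
```python
from h import *
import pickle
c=pickle.load(open('/tmp/w2.cal','rb'));z=np.load('/tmp/w2.png.npz');im,d=z['im'],z['d'];s=sense()
hsv=cv2.cvtColor(im,cv2.COLOR_RGB2HSV);vv,uu=np.mgrid[:384,:512];up=np.array([0,0,1.])
g=(hsv[...,0]>45)&(hsv[...,0]<90)&(hsv[...,1]>60)&(abs(uu-253)<25)&(abs(vv-168)<25)
L=hit(c,uu[g].mean(),vv[g].mean(),[0,0,48],up);print('glass',L,g.sum())
F=[]
for a,b in [(349,229),(438,227),(395,301)]:
    m=(abs(uu-a*.64)<6)&(abs(vv-b*.64)<6);v=im.sum(2).astype(float)*m
    if 1: 
        t=m&(im.min(2)>140); a1,b1=uu[t].mean(),vv[t].mean()
    f=hit(c,a1,b1,[0,0,19],up);F.append(f)
F=np.array(F);C=F.mean(0);print('centre by dots',C)
for f in F:e=f-C;print(f.round(1),np.hypot(*e[:2]).round(1),np.degrees(np.arctan2(e[1],e[0])).round(1))
R=s['tool_rot']
for X in (L,C):print('tool delta',(R.T@(X-s['tcp_pos'])).round(1))
print('tool yaw',np.degrees(np.arctan2(R[1,0],R[0,0])))
```

```text
glass [457.56365162 304.41840276  48.        ] 700
centre by dots [457.65755974 304.5671284   19.        ]
[421.7 303.7  19. ] 35.9 -178.5
[475.  336.1  19. ] 35.9 61.2
[476.3 274.   19. ] 35.8 -58.7
tool delta [ 10.5  -1.7 154. ]
tool delta [ 10.6  -1.5 183. ]
tool yaw 120.11412490495378
```

{"name": "play_rows", "arguments": {"increments": [{"fingers": 0.5, "delta_pos": [0.035, -0.0053, 0], "delta_rot": [0, 0, 0]}, {"fingers": 0.5, "delta_pos": [0, 0, 0.1], "delta_rot": [0, 0, 0]}, {"fingers": 0.5, "delta_pos": [0, 0, 0.1], "delta_rot": [0, 0, 0]}, {"fingers": 0.5, "delta_pos": [0, 0, 0.1], "delta_rot": [0, 0, 0]}, {"fingers": 0.5, "delta_pos": [0, 0, 0.1], "delta_rot": [0, 0, 0]}, {"fingers": 0.5, "delta_pos": [0, 0, 0.08], "delta_rot": [0, 0, 0]}, {"fingers": 0.5, "delta_pos": [0, 0, 0.06], "delta_rot": [0, 0, 0]}, {"fingers": 0.5, "delta_pos": [0, 0, 0.03], "delta_rot": [0, 0, 0]}, {"fingers": 0.5, "delta_pos": [0, 0, 0.02], "delta_rot": [0, 0, 0]}, {"fingers": 0.5, "delta_pos": [0, 0, 0], "delta_rot": [0, 0, 0]}, {"fingers": 0.5, "delta_pos": [0, 0, 0], "delta_rot": [0, 0, 0]}, {"fingers": 0.5, "delta_pos": [0, 0, 0], "delta_rot": [0, 0, 0]}]}}

```text
time: 5.03
tcp_pos: [458.0, 306.2, 25.9]
tool_rot: [[-0.503, 0.864, 0.003], [0.864, 0.503, 0.001], [-0.0, 0.003, -1.0]]
ft_force: [-0.1, 0.2, -0.9]
finger_gap: 63.7
grasp_force: 0.0
```

{"name": "play_rows", "arguments": {"increments": [{"fingers": 0.5, "delta_pos": [-0.0043, -0.004, 0.013], "delta_rot": [0, 0, 0]}, {"fingers": 0.5, "delta_pos": [0, 0, 0], "delta_rot": [0, 0, 0]}, {"fingers": -0.4, "delta_pos": [0, 0, 0], "delta_rot": [0, 0, 0]}, {"fingers": -0.4, "delta_pos": [0, 0, 0], "delta_rot": [0, 0, 0]}, {"fingers": -0.4, "delta_pos": [0, 0, 0], "delta_rot": [0, 0, 0]}, {"fingers": -0.4, "delta_pos": [0, 0, 0], "delta_rot": [0, 0, 0]}, {"fingers": -0.4, "delta_pos": [0, 0, 0], "delta_rot": [0, 0, 0]}, {"fingers": -0.4, "delta_pos": [0, 0, 0], "delta_rot": [0, 0, 0]}, {"fingers": -0.4, "delta_pos": [0, 0, 0], "delta_rot": [0, 0, 0]}, {"fingers": -0.4, "delta_pos": [0, 0, 0], "delta_rot": [0, 0, 0]}]}}

```text
time: 5.87
tcp_pos: [455.9, 303.5, 20.9]
tool_rot: [[-0.503, 0.864, -0.001], [0.864, 0.503, -0.001], [-0.0, -0.001, -1.0]]
ft_force: [-2.6, -0.9, 5.3]
finger_gap: 38.4
grasp_force: 59.4
```

{"name": "play_rows", "arguments": {"increments": [{"fingers": -0.4, "delta_pos": [0, 0, -0.02], "delta_rot": [0, 0, 0]}, {"fingers": -0.4, "delta_pos": [0, 0, -0.06], "delta_rot": [0, 0, 0]}, {"fingers": -0.4, "delta_pos": [0, 0, -0.1], "delta_rot": [0, 0, 0]}, {"fingers": -0.4, "delta_pos": [0, 0, -0.13], "delta_rot": [0, 0, 0]}, {"fingers": -0.4, "delta_pos": [0, 0, -0.13], "delta_rot": [0, 0, -0.0348]}, {"fingers": -0.4, "delta_pos": [0, 0, -0.13], "delta_rot": [0, 0, -0.0348]}, {"fingers": -0.4, "delta_pos": [0, 0, -0.13], "delta_rot": [0, 0, -0.0348]}, {"fingers": -0.4, "delta_pos": [0, 0, -0.1], "delta_rot": [0, 0, -0.0348]}, {"fingers": -0.4, "delta_pos": [0, 0, -0.05], "delta_rot": [0, 0, -0.0348]}, {"fingers": -0.4, "delta_pos": [0, 0, 0], "delta_rot": [0, 0, -0.0348]}, {"fingers": -0.4, "delta_pos": [0, 0, 0], "delta_rot": [0, 0, -0.0348]}, {"fingers": -0.4, "delta_pos": [0, 0, 0], "delta_rot": [0, 0, -0.0348]}, {"fingers": -0.4, "delta_pos": [0, 0, 0], "delta_rot": [0, 0, -0.0348]}, {"fingers": -0.4, "delta_pos": [0, 0, 0], "delta_rot": [0, 0, -0.0348]}, {"fingers": -0.4, "delta_pos": [0, 0, 0], "delta_rot": [0, -0.0347, 0]}, {"fingers": -0.4, "delta_pos": [0, 0, 0], "delta_rot": [0, -0.0347, 0]}, {"fingers": -0.4, "delta_pos": [0, 0, 0], "delta_rot": [0, -0.0347, 0]}, {"fingers": -0.4, "delta_pos": [0, 0, 0], "delta_rot": [0, -0.0347, 0]}, {"fingers": -0.4, "delta_pos": [0, 0, 0], "delta_rot": [0, 0, 0]}, {"fingers": -0.4, "delta_pos": [0, 0, 0], "delta_rot": [0, 0, 0]}]}}

```text
time: 7.53
tcp_pos: [453.4, 303.0, 274.0]
tool_rot: [[-0.908, -0.052, 0.417], [-0.048, 0.999, 0.02], [-0.417, -0.002, -0.909]]
ft_force: [0.8, -0.1, -2.2]
finger_gap: 38.6
grasp_force: 60.9
```

Run:
```python
from h import *
import pickle
from scipy.spatial.transform import Rotation as Ro
s=sense();c=calibration('wrist');p,R=s['tcp_pos'],s['tool_rot'];print(p,s['q'],s['ft_force'],s['finger_gap'])
im,d=save('wrist','w3.png');pickle.dump((c,p,R),open('/tmp/w3.cal','wb'))
# target orientation: nominal tool x = case -X turned by -1.2deg
Rc=case_R();T=Rc@Ro.from_euler('z',182.8-4,degrees=True).as_matrix()@np.diag([1,-1,-1.])
print(T.round(3));print('residual rotvec /pi',(Ro.from_matrix(R.T@T).as_rotvec()/np.pi).round(4))
nest=np.array([522.8,31.2,64.6]);
for up in (250,120): 
    t=nest+Rc[:,2]*up; print(up,t,'tool delta/300',((R.T@(t-p))/300).round(3))
cv2.imwrite('pics/w3v.png',cv2.resize(im[:,:,::-1],(800,600),interpolation=cv2.INTER_CUBIC))
```

```text
[453.36663871 302.97111426 273.97019416] [ 0.56993816  0.03728519 -0.53493677  0.61991211 -0.20951962  0.47759306] [ 0.79940109 -0.05035068 -2.2150376 ] 38.64832177054604
[[-0.905 -0.051  0.422]
 [-0.042  0.999  0.029]
 [-0.423  0.009 -0.906]]
residual rotvec /pi [-0.0029 -0.0019  0.0017]
250 [417.40280378  23.82991008 291.17694676] tool delta/300 [ 0.129 -0.923 -0.121]
120 [472.20934581  27.66235684 173.35693444] tool delta/300 [ 0.127 -0.919  0.313]
```

View pics/w3v.png

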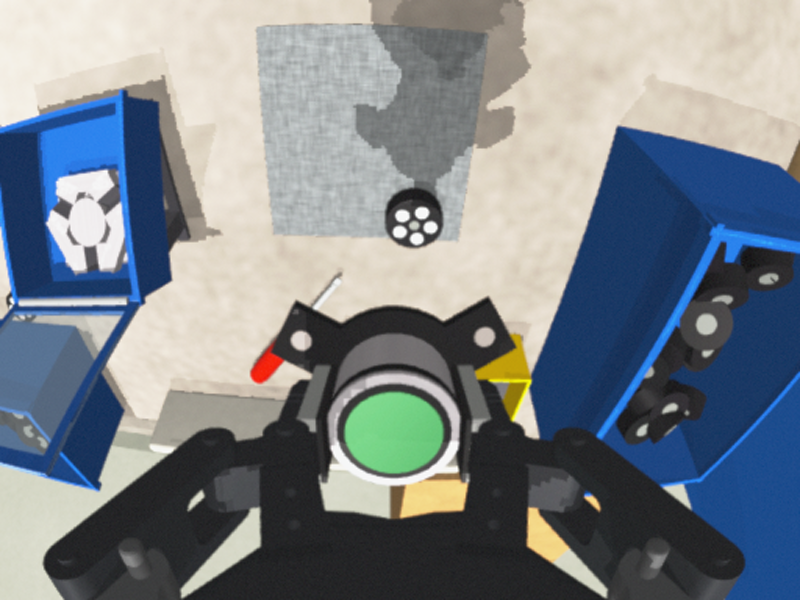

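{"name": "play_rows", "arguments": {"increments": [{"fingers": -0.4, "delta_pos": [0.016, -0.1154, -0.015], "delta_rot": [0, 0, 0]}, {"fingers": -0.4, "delta_pos": [0.016, -0.1154, -0.015], "delta_rot": [0, 0, 0]}, {"fingers": -0.4, "delta_pos": [0.016, -0.1154, -0.015], "delta_rot": [0, 0, 0]}, {"fingers": -0.4, "delta_pos": [0.016, -0.1154, -0.015], "delta_rot": [0, 0, 0]}, {"fingers": -0.4, "delta_pos": [0.016, -0.1154, -0.015], "delta_rot": [0, 0, 0]}, {"fingers": -0.4, "delta_pos": [0.016, -0.1154, -0.015], "delta_rot": [0, 0, 0]}, {"fingers": -0.4, "delta_pos": [0.016, -0.1154, -0.015], "delta_rot": [0, 0, 0]}, {"fingers": -0.4, "delta_pos": [0.016, -0.1154, -0.015], "delta_rot": [0, 0, 0]}, {"fingers": -0.4, "delta_pos": [0, 0, 0], "delta_rot": [-0.0029, -0.0019, 0.0017]}, {"fingers": -0.4, "delta_pos": [0, 0, 0], "delta_rot": [0, 0, 0]}, {"fingers": -0.4, "delta_pos": [0, 0, 0], "delta_rot": [0, 0, 0]}]}}

```text
time: 8.5
tcp_pos: [421.9, 23.4, 293.5]
tool_rot: [[-0.903, -0.046, 0.427], [-0.037, 0.999, 0.029], [-0.428, 0.011, -0.904]]
ft_force: [0.1, 0.6, -3.3]
finger_gap: 38.5
grasp_force: 61.9
```

Run:
```python
from h import *
import pickle
c,p,R=pickle.load(open('/tmp/w3.cal','rb'));im=np.load('/tmp/w3.png.npz')['im'];vv,uu=np.mgrid[:384,:512]
hsv=cv2.cvtColor(im,cv2.COLOR_RGB2HSV);k=.64
g=(hsv[...,0]>45)&(hsv[...,0]<90)&(hsv[...,1]>60)&(abs(uu-252)<40)&(abs(vv-277)<35)
z0=18.4
def T(u,v,h): return R.T@(hit(c,u,v,p+R[:,2]*(z0-h),R[:,2])-p)
G=T(uu[g].mean(),vv[g].mean(),45);print('glass',G.round(1),g.sum())
D=[]
for a,b in [(301,341),(484,337)]:
    m=(abs(uu-a*k)<9)&(abs(vv-b*k)<9)&(im.min(2)>120);D.append(T(uu[m].mean(),vv[m].mean(),16));print(D[-1].round(1),m.sum())
D=np.array(D);e=D[1]-D[0];print('sep',np.hypot(*e[:2]),'dir',np.degrees(np.arctan2(e[1],e[0])));mid=D.mean(0);
n=np.array([-e[1],e[0]])/np.hypot(*e[:2]); n*=np.sign(n@-mid[:2]);print('centre from dots',mid[:2]+18*n)
s=sense();c=calibration('wrist');p,R=s['tcp_pos'],s['tool_rot'];print(p,R.round(3))
im,d=save('wrist','w4.png');pickle.dump((c,p,R),open('/tmp/w4.cal','wb'))
cv2.imwrite('pics/w4v.png',cv2.resize(im[:,:,::-1],(800,600),interpolation=cv2.INTER_CUBIC))
```

```text
glass [ -0.1   0.9 -26.6] 2695
[ 17.1 -30.8   2.4] 131
[18.4 31.6  2.4] 125
sep 62.42942061304479 dir 88.81870036322377
centre from dots [-0.2168622   0.78729499]
[421.91646788  23.41077071 293.48228702] [[-0.903 -0.046  0.427]
 [-0.037  0.999  0.029]
 [-0.428  0.011 -0.904]]
```

View pics/w4v.png

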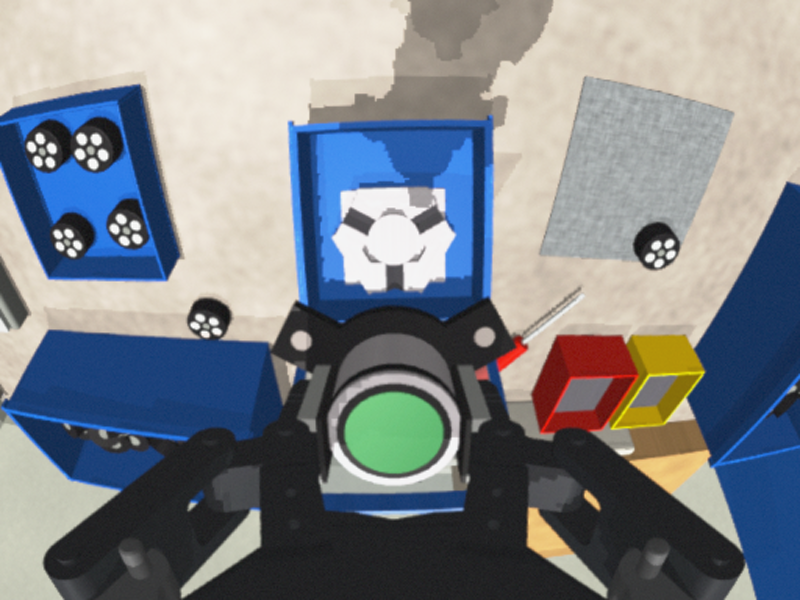

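Run:
```python
from h import *
import pickle
c,p,R=pickle.load(open('/tmp/w4.cal','rb'));z=np.load('/tmp/w4.png.npz');im,d=z['im'],z['d'];vv,uu=np.mgrid[:384,:512]
hsv=cv2.cvtColor(im,cv2.COLOR_RGB2HSV);k=.64
P=pts(d,c,True);win=(abs(uu-251)<42)&(vv>115)&(vv<192)
w=win&(hsv[...,1]<50)&(hsv[...,2]>150)
X=P[w]
for _ in range(4):
    m=np.median(X,0);n=np.linalg.svd(X-X.mean(0),full_matrices=False)[2][2];n*=np.sign(n[2]);r=(X-X.mean(0))@n;X=X[abs(r)<2.5]
print('land plane n',n.round(4),'expected',case_R()[:,2].round(4),len(X),X.mean(0))
Rc=case_R();n=Rc[:,2];p0=X.mean(0)
q=lambda u,v:(hit(c,u,v,p0,n)-p0)@Rc
dk=(win&(im.max(2)<95)&(d>0)).astype(np.uint8)
nn,lab,st,ce=cv2.connectedComponentsWithStats(dk)
for i in range(1,nn):
    if st[i,4]>12: print('dark',(ce[i]/k).round(0),st[i,4],q(*ce[i]).round(1))
for a,b in [(392.5,239.5),(352,218),(433,219),(395,277)]: print((a,b),q(a*k,b*k).round(1),hit(c,a*k,b*k,p0,n).round(1))
# disc: brightest
# side rim edges: case inner rim corners/outer rim line directions
ow=p0
for nm,pp in [('rim+?',[(290,124),(300,300)]),('rim-?',[(493,118),(494,295)]),('low',[(290,124),(493,118)])]:
    A=[(hit(c,a*k,b*k,p0+n*42,n)-p0)@Rc for a,b in pp];e=A[1]-A[0];print(nm,np.round(A,1),np.degrees(np.arctan2(e[1],e[0])))
b=cv2.resize(im[115:195,205:300,::-1],None,fx=6,fy=6,interpolation=cv2.INTER_CUBIC);cv2.imwrite('pics/w4c.png',b)
```

```text
land plane n [-0.2438 -0.029   0.9694] expected [-0.4216 -0.0295  0.9063] 887 [517.03550418  33.24576115  63.10357501]
dark [427. 219.] 153 [-11.9  26.7  -0. ]
dark [358. 221.] 144 [-12.  -31.9   0. ]
dark [394. 278.] 127 [38.9 -2.7  0. ]
(392.5, 239.5) [ 5.1 -3.  -0. ] [521.9  30.6  65.3]
(352, 218) [-14.5 -36.8   0. ] [506.5  -4.4  57. ]
(433, 219) [-11.8  31.7  -0. ] [504.1  64.1  58.1]
(395, 277) [38.3 -1.7 -0. ] [551.8  33.9  79.3]
rim+? [[-94.2 -76.8  42. ]
 [ 43.8 -77.9  42. ]] -0.4905012580229629
rim-? [[-94.6  74.5  42. ]
 [ 43.6  77.1  42. ]] 1.0582562355533278
low [[-94.2 -76.8  42. ]
 [-94.6  74.5  42. ]] 90.17353839254599
```

View pics/w4c.png

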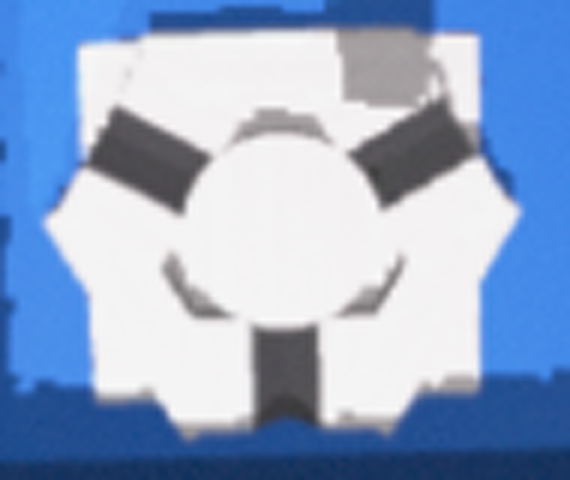

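```bash
cat > go.py <<'E'
from h import *
import sys
from scipy.spatial.transform import Rotation as Ro
Rc=case_R();N=np.array([521.7,30.9,65.0])
T=Rc@Ro.from_euler('z',182.8-4,degrees=True).as_matrix()@np.diag([1,-1,-1.])
s=sense();p,R=s['tcp_pos'],s['tool_rot'];L=p+R@np.array([-.15,.85,18.4])
print('lens rel nest, case axes',((L-N)@Rc).round(1),'F case',(s['ft_force']@Rc).round(1))
for h in map(float,sys.argv[1:]):
    t=N+Rc[:,2]*h-T@np.array([-.15,.85,18.4]);print(h,'d/300',((R.T@(t-p))/300).round(4))
print('rot/pi',(Ro.from_matrix(R.T@T).as_rotvec()/np.pi).round(4))
E
python3 go.py 60 20
```

```text
lens rel nest, case axes [  5.6   1.4 230.6] F case [-0.8  0.5 -2.9]
60.0 d/300 [ 0.0217 -0.0056  0.5686]
20.0 d/300 [ 0.0225 -0.0057  0.702 ]
rot/pi [ 0.0002  0.0019 -0.0009]
```

{"name": "play_rows", "arguments": {"increments": [{"fingers": -0.4, "delta_pos": [0.022, -0.0056, 0], "delta_rot": [0, 0.0019, 0]}, {"fingers": -0.4, "delta_pos": [0, 0, 0.1], "delta_rot": [0, 0, 0]}, {"fingers": -0.4, "delta_pos": [0, 0, 0.1], "delta_rot": [0, 0, 0]}, {"fingers": -0.4, "delta_pos": [0, 0, 0.1], "delta_rot": [0, 0, 0]}, {"fingers": -0.4, "delta_pos": [0, 0, 0.1], "delta_rot": [0, 0, 0]}, {"fingers": -0.4, "delta_pos": [0, 0, 0.1], "delta_rot": [0, 0, 0]}, {"fingers": -0.4, "delta_pos": [0, 0, 0.08], "delta_rot": [0, 0, 0]}, {"fingers": -0.4, "delta_pos": [0, 0, 0.06], "delta_rot": [0, 0, 0]}, {"fingers": -0.4, "delta_pos": [0, 0, 0.03], "delta_rot": [0, 0, 0]}, {"fingers": -0.4, "delta_pos": [0, 0, 0], "delta_rot": [0, 0, 0]}, {"fingers": -0.4, "delta_pos": [0, 0, 0], "delta_rot": [0, 0, 0]}]}}

```text
time: 9.47
tcp_pos: [498.5, 30.3, 106.0]
tool_rot: [[-0.907, -0.052, 0.419], [-0.043, 0.999, 0.032], [-0.42, 0.011, -0.907]]
ft_force: [-0.1, -0.4, -3.2]
finger_gap: 38.4
grasp_force: 62.0
```

```bash
python3 go.py 10 0
python3 - <<'E'
from h import *
a,_=save('wrist','w5.png');a=a[90:290,150:350,::-1]
cv2.imwrite('pics/w5v.png',cv2.resize(a,(600,600),interpolation=cv2.INTER_CUBIC))
E
```

```text
lens rel nest, case axes [-3.6  1.9 28.5] F case [-1.5 -0.4 -2.9]
10.0 d/300 [-0.012  -0.0062  0.0618]
0.0 d/300 [-0.0121 -0.0062  0.0951]
rot/pi [ 0.0008 -0.0009  0.    ]
```

View pics/w5v.png

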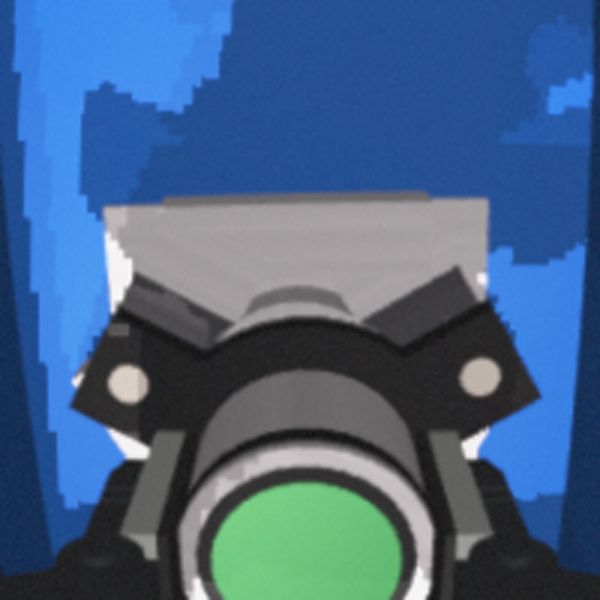

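{"name": "play_rows", "arguments": {"increments": [{"fingers": -0.4, "delta_pos": [-0.012, -0.006, 0.02], "delta_rot": [0, 0, 0]}, {"fingers": -0.4, "delta_pos": [0, 0, 0.02], "delta_rot": [0, 0, 0]}, {"fingers": -0.4, "delta_pos": [0, 0, 0.02], "delta_rot": [0, 0, 0]}, {"fingers": -0.4, "delta_pos": [0, 0, 0], "delta_rot": [0, 0, 0]}, {"fingers": -0.4, "delta_pos": [0, 0, 0], "delta_rot": [0, 0, 0]}, {"fingers": -0.4, "delta_pos": [0, 0, 0], "delta_rot": [0, 0, 0]}]}}

```text
time: 10.02
tcp_pos: [509.7, 27.7, 91.8]
tool_rot: [[-0.906, -0.049, 0.421], [-0.04, 0.999, 0.03], [-0.422, 0.011, -0.907]]
ft_force: [0.8, 0.6, -3.4]
finger_gap: 38.2
grasp_force: 62.0
```

```bash
python3 go.py 0 -6.5
```

```text
lens rel nest, case axes [ 0.5 -1.5 11.1] F case [-0.7  0.5 -3.5]
0.0 d/300 [0.0017 0.0051 0.0368]
-6.5 d/300 [0.0017 0.0051 0.0585]
rot/pi [ 0.0002 -0.0002 -0.0008]
```

{"name": "play_rows", "arguments": {"increments": [{"fingers": -0.4, "delta_pos": [0.001, 0.003, 0.012], "delta_rot": [0, 0, 0]}, {"fingers": -0.4, "delta_pos": [0, 0, 0.012], "delta_rot": [0, 0, 0]}, {"fingers": -0.4, "delta_pos": [0, 0, 0.006], "delta_rot": [0, 0, 0]}, {"fingers": -0.4, "delta_pos": [0, 0, 0], "delta_rot": [0, 0, 0]}, {"fingers": -0.4, "delta_pos": [0, 0, 0], "delta_rot": [0, 0, 0]}]}}

```text
time: 10.43
tcp_pos: [513.3, 28.9, 83.4]
tool_rot: [[-0.906, -0.049, 0.421], [-0.04, 0.999, 0.03], [-0.422, 0.011, -0.907]]
ft_force: [-0.6, 0.5, -3.5]
finger_gap: 38.3
grasp_force: 62.0
```

```bash
python3 go.py -6.5
```

```text
lens rel nest, case axes [ 0.2 -0.6  1.9] F case [-2.   0.5 -2.9]
-6.5 d/300 [0.0008 0.0019 0.0279]
rot/pi [ 0.0003 -0.0002 -0.0008]
```

{"name": "play_rows", "arguments": {"increments": [{"fingers": -0.4, "delta_pos": [0, 0, 0.005], "delta_rot": [0, 0, 0]}, {"fingers": -0.4, "delta_pos": [0, 0, 0.005], "delta_rot": [0, 0, 0]}, {"fingers": -0.4, "delta_pos": [0, 0, 0], "delta_rot": [0, 0, 0]}, {"fingers": -0.4, "delta_pos": [0, 0, 0], "delta_rot": [0, 0, 0]}]}}

```text
time: 10.77
tcp_pos: [514.7, 28.9, 80.9]
tool_rot: [[-0.906, -0.049, 0.421], [-0.04, 0.999, 0.03], [-0.422, 0.011, -0.906]]
ft_force: [-0.6, -0.2, -3.2]
finger_gap: 38.1
grasp_force: 62.0
```

```bash
python3 go.py -6.5
```

```text
lens rel nest, case axes [ 0.4 -0.6 -1. ] F case [-1.8 -0.1 -2.6]
-6.5 d/300 [0.0014 0.002  0.0184]
rot/pi [ 0.0002 -0.0001 -0.0008]
```

{"name": "play_rows", "arguments": {"increments": [{"fingers": -0.4, "delta_pos": [0, 0, 0.005], "delta_rot": [0, 0, 0]}, {"fingers": -0.4, "delta_pos": [0, 0, 0], "delta_rot": [0, 0, 0]}, {"fingers": -0.4, "delta_pos": [0, 0, 0], "delta_rot": [0, 0, 0]}]}}

```text
time: 11.02
tcp_pos: [515.4, 29.0, 79.6]
tool_rot: [[-0.906, -0.049, 0.421], [-0.04, 0.999, 0.03], [-0.422, 0.011, -0.906]]
ft_force: [0.3, 0.2, -3.2]
finger_gap: 38.4
grasp_force: 62.0
```

{"name": "play_rows", "arguments": {"increments": [{"fingers": -0.4, "delta_pos": [0, 0, 0.005], "delta_rot": [0, 0, 0]}, {"fingers": -0.4, "delta_pos": [0, 0, 0], "delta_rot": [0, 0, 0]}, {"fingers": -0.4, "delta_pos": [0, 0, 0], "delta_rot": [0, 0, 0]}]}}

```text
time: 11.27
tcp_pos: [515.9, 29.0, 78.2]
tool_rot: [[-0.906, -0.049, 0.421], [-0.04, 0.999, 0.03], [-0.422, 0.011, -0.906]]
ft_force: [0.1, -0.6, -4.1]
finger_gap: 38.3
grasp_force: 61.8
```

```bash
python3 go.py -6.5
```

```text
lens rel nest, case axes [ 0.4 -0.6 -4. ] F case [-1.7 -0.6 -3.7]
-6.5 d/300 [0.0014 0.0021 0.0084]
rot/pi [ 0.0002 -0.0001 -0.0008]
```

{"name": "play_rows", "arguments": {"increments": [{"fingers": -0.4, "delta_pos": [0, 0, 0.005], "delta_rot": [0, 0, 0]}, {"fingers": -0.4, "delta_pos": [0, 0, 0], "delta_rot": [0, 0, 0]}, {"fingers": -0.4, "delta_pos": [0, 0, 0], "delta_rot": [0, 0, 0]}]}}

```text
time: 11.52
tcp_pos: [516.0, 29.6, 76.6]
tool_rot: [[-0.906, -0.05, 0.421], [-0.04, 0.999, 0.031], [-0.422, 0.012, -0.907]]
ft_force: [-1.4, 2.4, -1.6]
finger_gap: 38.7
grasp_force: 62.1
```

{"name": "play_rows", "arguments": {"increments": [{"fingers": -0.4, "delta_pos": [0, 0, 0.005], "delta_rot": [0, 0, 0]}, {"fingers": -0.4, "delta_pos": [0, 0, 0], "delta_rot": [0, 0, 0]}, {"fingers": -0.4, "delta_pos": [0, 0, 0], "delta_rot": [0, 0, 0]}]}}

```text
time: 11.77
tcp_pos: [516.2, 29.7, 75.8]
tool_rot: [[-0.906, -0.05, 0.421], [-0.04, 0.999, 0.031], [-0.422, 0.011, -0.907]]
ft_force: [-10.5, 3.0, 12.6]
finger_gap: 38.5
grasp_force: 64.0
```

```bash
python3 go.py -6.5
```

```text
lens rel nest, case axes [-0.3  0.1 -6.3] F case [-4.   3.7 15.8]
-6.5 d/300 [-0.0009 -0.0002  0.0007]
rot/pi [ 0.0006 -0.0003 -0.0006]
```

{"name": "play_rows", "arguments": {"increments": [{"fingers": 0.0, "delta_pos": [0, 0, 0], "delta_rot": [0, 0, 0]}, {"fingers": 0.1, "delta_pos": [0, 0, 0], "delta_rot": [0, 0, 0]}, {"fingers": 0.3, "delta_pos": [0, 0, 0], "delta_rot": [0, 0, 0]}, {"fingers": 0.3, "delta_pos": [0, 0, 0], "delta_rot": [0, 0, 0]}, {"fingers": 0.3, "delta_pos": [0, 0, 0], "delta_rot": [0, 0, 0]}, {"fingers": 0.3, "delta_pos": [0, 0, 0], "delta_rot": [0, 0, 0]}, {"fingers": 0.3, "delta_pos": [0, 0, 0], "delta_rot": [0, 0, 0]}]}}

```text
time: 12.35
tcp_pos: [517.4, 29.1, 75.5]
tool_rot: [[-0.906, -0.049, 0.421], [-0.04, 0.999, 0.03], [-0.422, 0.01, -0.906]]
ft_force: [-0.4, -0.0, 0.2]
finger_gap: 55.8
grasp_force: 0.0
```

```bash
python3 go.py -6.5
python3 - <<'E'
from h import *
import pickle
s=sense();c=calibration('wrist');p,R=s['tcp_pos'],s['tool_rot']
im,d=save('wrist','w6.png');pickle.dump((c,p,R),open('/tmp/w6.cal','wb'))
a=im[90:290,150:350,::-1]
cv2.imwrite('pics/w6v.png',cv2.resize(a,(600,600),interpolation=cv2.INTER_CUBIC))
E
```

```text
lens rel nest, case axes [ 0.6 -0.7 -7. ] F case [-0.2  0.   0.4]
-6.5 d/300 [ 0.002   0.0023 -0.0017]
rot/pi [ 0.0002 -0.     -0.0008]
```

View pics/w6v.png

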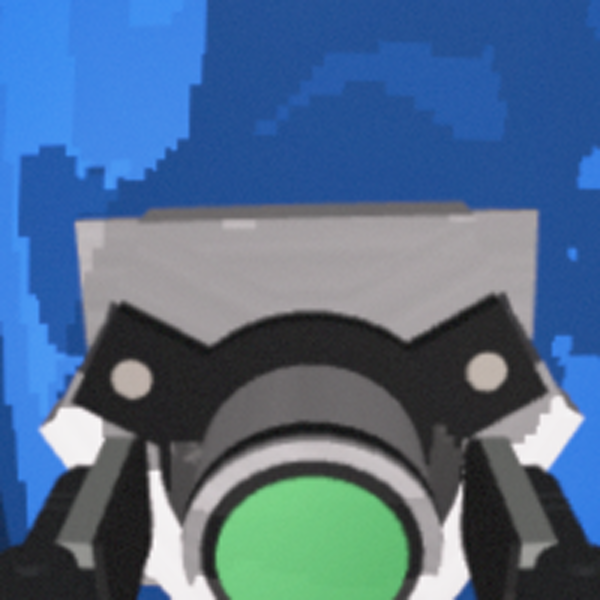

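{"name": "play_rows", "arguments": {"increments": [{"fingers": 0.3, "delta_pos": [0.001, 0.001, -0.01], "delta_rot": [0, 0, 0]}, {"fingers": 0.3, "delta_pos": [0, 0, -0.03], "delta_rot": [0, 0, 0]}, {"fingers": 0.3, "delta_pos": [0, 0, -0.06], "delta_rot": [0, 0, 0]}, {"fingers": 0.3, "delta_pos": [0, 0, -0.1], "delta_rot": [0, 0, 0]}, {"fingers": 0.3, "delta_pos": [0, 0, -0.12], "delta_rot": [0, 0, 0]}, {"fingers": -1, "delta_pos": [0, 0, -0.12], "delta_rot": [0, 0, 0]}, {"fingers": -1, "delta_pos": [0, 0, -0.12], "delta_rot": [0, 0, 0]}, {"fingers": -1, "delta_pos": [0, 0, -0.1], "delta_rot": [0, 0, 0]}, {"fingers": -1, "delta_pos": [0, 0, 0], "delta_rot": [0, 0, 0]}, {"fingers": -1, "delta_pos": [0, 0, 0], "delta_rot": [0, 0, 0]}]}}

```text
time: 13.23
tcp_pos: [434.3, 23.2, 257.2]
tool_rot: [[-0.903, -0.049, 0.426], [-0.04, 0.999, 0.029], [-0.427, 0.009, -0.904]]
ft_force: [0.6, 0.5, -0.7]
finger_gap: 0.1
grasp_force: 0.0
```

Run:
```python
from h import *
Rc=case_R();N=np.array([521.7,30.9,65.0])
s=sense();c=calibration('wrist');im,d=save('wrist','w7.png');print(s['tcp_pos'],s['finger_gap'])
P=pts(d,c,True);Q=(P-N)@Rc;hsv=cv2.cvtColor(im,cv2.COLOR_RGB2HSV)
box=(np.hypot(Q[...,0],Q[...,1])<50)&(Q[...,2]>-15)&(Q[...,2]<60)
g=box&(hsv[...,0]>45)&(hsv[...,0]<90)&(hsv[...,1]>60);print('glass',g.sum(),Q[g].mean(0).round(1))
X=Q[g];A=np.c_[X[:,:2],np.ones(len(X))];print('slopes',np.linalg.lstsq(A,X[:,2],rcond=None)[0].round(3))
f=box&(im.max(2)<70)&(Q[...,2]>0)&(Q[...,2]<18);X=Q[f];A=np.c_[X[:,:2],np.ones(len(X))];print('flange',len(X),np.median(X,0).round(1),np.linalg.lstsq(A,X[:,2],rcond=None)[0].round(3))
vv,uu=np.mgrid[:384,:512]
D=cv2.connectedComponentsWithStats((box&(im.min(2)>110)&(hsv[...,1]<60)&(Q[...,2]>4)&(Q[...,2]<16)).astype(np.uint8))
for i in range(1,D[0]):
    if D[2][i,4]>8: m=D[1]==i; print('blob',D[2][i,4],Q[m].mean(0).round(1), ((hit(c,*D[3][i],N+Rc[:,2]*9.5,Rc[:,2])-N)@Rc).round(1))
```

```text
[434.30141421  23.17189995 257.21025011] 0.10612079326048636
glass 584 [-0.5  0.1 40.2]
slopes [ 2.0000e-03 -3.0000e-03  4.0227e+01]
flange 264 [-21.1   7.    9.4] [ 1.400e-02 -6.000e-03  9.726e+00]
blob 43 [-18.3  31.4  10. ] [-18.2  31.4   9.5]
blob 49 [-18.3 -31.2   9.9] [-18.3 -31.2   9.5]
blob 11 [-11.8  39.3   9.8] [-11.7  39.4   9.5]
blob 13 [-11.3 -37.7   9.2] [-11.3 -37.7   9.5]
blob 39 [  6.8 -24.7   9.1] [  6.6 -24.7   9.5]
blob 24 [13.  20.6  9.6] [13.  20.6  9.5]
blob 43 [31.8 -0.3  9.7] [31.8 -0.3  9.5]
blob 40 [35.9  0.1  9.8] [36.   0.1  9.5]
```

{"name": "play_rows", "arguments": {"increments": [{"fingers": -1, "delta_pos": [0, 0, 0], "delta_rot": [0, 0.035, 0]}, {"fingers": -1, "delta_pos": [0, 0, 0], "delta_rot": [0, 0.035, 0]}, {"fingers": -1, "delta_pos": [0, 0, 0], "delta_rot": [0, 0.035, 0]}, {"fingers": -1, "delta_pos": [0, 0, 0], "delta_rot": [0, 0.035, 0]}, {"fingers": -1, "delta_pos": [0, 0, -0.13], "delta_rot": [0, 0, 0]}, {"fingers": -1, "delta_pos": [0, 0, -0.13], "delta_rot": [0, 0, 0]}, {"fingers": -1, "delta_pos": [0, 0, -0.13], "delta_rot": [0, 0, 0]}, {"fingers": -1, "delta_pos": [-0.1, 0, 0], "delta_rot": [0, 0, 0]}, {"fingers": -1, "delta_pos": [-0.1, 0, 0], "delta_rot": [0, 0, 0]}, {"fingers": -1, "delta_pos": [-0.1, 0, 0], "delta_rot": [0, 0, 0]}, {"fingers": -1, "delta_pos": [-0.1, 0, 0], "delta_rot": [0, 0, 0]}, {"fingers": -1, "delta_pos": [-0.1, 0, 0], "delta_rot": [0, 0, 0]}, {"fingers": -1, "delta_pos": [-0.1, 0, 0], "delta_rot": [0, 0, 0]}, {"fingers": -1, "delta_pos": [0, 0, 0], "delta_rot": [0, 0, 0]}, {"fingers": -1, "delta_pos": [0, 0, 0], "delta_rot": [0, 0, 0]}]}}

```text
time: 14.53
tcp_pos: [614.5, 31.2, 366.7]
tool_rot: [[-0.999, -0.049, -0.011], [-0.049, 0.999, 0.011], [0.01, 0.011, -1.0]]
ft_force: [-0.2, 0.4, -0.2]
finger_gap: -0.2
grasp_force: 0.0
```

{"name": "play_rows", "arguments": {"increments": [{"fingers": -1, "delta_pos": [0, 0, 0.095], "delta_rot": [0, 0, 0]}, {"fingers": -1, "delta_pos": [0, 0, 0.095], "delta_rot": [0, 0, 0]}, {"fingers": -1, "delta_pos": [0, 0, 0.095], "delta_rot": [0, 0, 0]}, {"fingers": -1, "delta_pos": [0, 0, 0.095], "delta_rot": [0, 0, 0]}, {"fingers": -1, "delta_pos": [0.06, 0, 0], "delta_rot": [0, 0, 0]}, {"fingers": -1, "delta_pos": [0.03, 0, 0], "delta_rot": [0, 0, 0]}, {"fingers": -1, "delta_pos": [0.03, 0, 0], "delta_rot": [0, 0, 0]}, {"fingers": -1, "delta_pos": [0.03, 0, 0], "delta_rot": [0, 0, 0]}, {"fingers": -1, "delta_pos": [0, 0, 0], "delta_rot": [0, 0, 0]}]}}

```text
time: 15.28
tcp_pos: [566.0, 30.1, 257.2]
tool_rot: [[-0.999, -0.049, -0.006], [-0.049, 0.999, 0.01], [0.005, 0.011, -1.0]]
ft_force: [-0.3, -0.2, -0.2]
finger_gap: -0.1
grasp_force: 0.0
```

```bash
cat > lid.py <<'E'
from h import *
def tip(f,r=128):
    f=np.radians(f);n=np.array([np.sin(f),-np.cos(f)]);off=2+11*abs(n[0])
    return np.array([561,129.3])+r*np.array([np.cos(f),np.sin(f)])+n*off
s=sense();p=s['tcp_pos'];R=s['tool_rot'];h=np.array([p[0]*.9976+p[1]*.0698,p[2]]);print('now',p.round(1),h.round(1),s['ft_force'].round(1))
prev=h
for f in np.arange(110,207,8):
    t=tip(f);e=t-prev;w=np.array([e[0]*.9976,e[0]*.0698,e[1]]);print(f,t.round(0),(R.T@w/300).round(3));prev=t
z=read_camera('side');P=pts(z[1],calibration('side'));m=(P[...,0]>380)&(P[...,0]<640)&(P[...,2]>170)&(abs(P[...,1]-30)<70)
hsv=cv2.cvtColor(z[0],cv2.COLOR_RGB2HSV);b=m&(hsv[...,0]>105)&(hsv[...,0]<125)&(hsv[...,1]>120);Q=P[b];print('lid blue',b.sum(),Q[Q[:,2]>np.percentile(Q[:,2],90)].mean(0) if b.sum() else '')
E
python3 lid.py
```

```text
now [566.   30.1 257.2] [566.7 257.2] [-0.3 -0.2 -0.2]
110 [529. 254.] [ 0.126 -0.003  0.012]
118 [511. 248.] [ 0.058 -0.001  0.02 ]
126 [495. 239.] [ 0.055 -0.001  0.029]
134 [479. 228.] [ 0.051 -0.001  0.037]
142 [466. 215.] [ 0.045 -0.001  0.044]
150 [454. 200.] [ 0.039 -0.001  0.051]
158 [445. 183.] [ 0.031 -0.001  0.056]
166 [438. 165.] [ 0.022 -0.001  0.061]
174 [434. 146.] [ 0.013 -0.001  0.063]
182 [433. 127.] [ 0.003 -0.001  0.062]
190 [434. 111.] [-0.005 -0.     0.054]
198 [438.  95.] [-0.011 -0.     0.053]
206 [443.  79.] [-0.018 -0.     0.052]
lid blue 224 [544.27324197  28.30321561 500.14757006]
```

{"name": "play_rows", "arguments": {"increments": [{"fingers": -1, "delta_pos": [0.042, 0, 0.003], "delta_rot": [0, 0, 0]}, {"fingers": -1, "delta_pos": [0.042, 0, 0.004], "delta_rot": [0, 0, 0]}, {"fingers": -1, "delta_pos": [0.042, 0, 0.005], "delta_rot": [0, 0, 0]}, {"fingers": -1, "delta_pos": [0.029, 0, 0.01], "delta_rot": [0, 0, 0]}, {"fingers": -1, "delta_pos": [0.029, 0, 0.01], "delta_rot": [0, 0, 0]}, {"fingers": -1, "delta_pos": [0.028, 0, 0.014], "delta_rot": [0, 0, 0]}, {"fingers": -1, "delta_pos": [0.028, 0, 0.015], "delta_rot": [0, 0, 0]}, {"fingers": -1, "delta_pos": [0.026, 0, 0.018], "delta_rot": [0, 0, 0]}, {"fingers": -1, "delta_pos": [0.025, 0, 0.019], "delta_rot": [0, 0, 0]}]}}

```text
time: 16.08
tcp_pos: [481.9, 25.7, 228.6]
tool_rot: [[-0.999, -0.049, -0.002], [-0.049, 0.999, 0.01], [0.001, 0.01, -1.0]]
ft_force: [1.4, -0.1, 0.3]
finger_gap: 0.2
grasp_force: 0.7
```

```bash
python3 lid.py | head -1
python3 - <<'E'
from h import *
im,d=save('side','s2.png');P=pts(d,calibration('side'));Rc=case_R();N=np.array([521.7,30.9,65.0]);Q=(P-N)@Rc
hsv=cv2.cvtColor(im,cv2.COLOR_RGB2HSV)
m=(hsv[...,0]>100)&(hsv[...,0]<128)&(hsv[...,1]>120)&(abs(Q[...,1])<80)&(Q[...,2]>46)&(Q[...,2]<220)&(Q[...,0]>-110)&(Q[...,0]<140)
q=Q[m]-[62,0,42];a=np.degrees(np.arctan2(q[:,2],-q[:,0]));r=np.hypot(q[:,0],q[:,2]);k=r>40;print(k.sum(),np.percentile(a[k],[10,50,90]),np.percentile(r,95))
E
```

```text
now [481.9  25.7 228.6] [482.5 228.6] [ 1.4 -0.1  0.3]
171 [72.25840784 73.04903371 75.86848175] 160.63062591502356
```

{"name": "play_rows", "arguments": {"increments": [{"fingers": -1, "delta_pos": [0.023, 0, 0.022], "delta_rot": [0, 0, 0]}, {"fingers": -1, "delta_pos": [0.022, 0, 0.022], "delta_rot": [0, 0, 0]}, {"fingers": -1, "delta_pos": [0.02, 0, 0.025], "delta_rot": [0, 0, 0]}, {"fingers": -1, "delta_pos": [0.019, 0, 0.026], "delta_rot": [0, 0, 0]}, {"fingers": -1, "delta_pos": [0.016, 0, 0.028], "delta_rot": [0, 0, 0]}, {"fingers": -1, "delta_pos": [0.015, 0, 0.028], "delta_rot": [0, 0, 0]}, {"fingers": -1, "delta_pos": [0.011, 0, 0.03], "delta_rot": [0, 0, 0]}, {"fingers": -1, "delta_pos": [0.011, 0, 0.031], "delta_rot": [0, 0, 0]}, {"fingers": -1, "delta_pos": [0.007, 0, 0.031], "delta_rot": [0, 0, 0]}, {"fingers": -1, "delta_pos": [0.006, 0, 0.032], "delta_rot": [0, 0, 0]}, {"fingers": -1, "delta_pos": [0.002, 0, 0.031], "delta_rot": [0, 0, 0]}, {"fingers": -1, "delta_pos": [0.001, 0, 0.031], "delta_rot": [0, 0, 0]}, {"fingers": -1, "delta_pos": [-0.003, 0, 0.027], "delta_rot": [0, 0, 0]}, {"fingers": -1, "delta_pos": [-0.003, 0, 0.027], "delta_rot": [0, 0, 0]}, {"fingers": -1, "delta_pos": [-0.005, 0, 0.018], "delta_rot": [0, 0, 0]}, {"fingers": -1, "delta_pos": [-0.005, 0, 0.018], "delta_rot": [0, 0, 0]}, {"fingers": -1, "delta_pos": [0, 0, 0], "delta_rot": [0, 0, 0]}]}}

```text
time: 17.6
tcp_pos: [439.1, 25.5, 99.3]
tool_rot: [[-0.999, -0.049, -0.006], [-0.049, 0.999, 0.011], [0.005, 0.011, -1.0]]
ft_force: [0.6, -0.2, -0.2]
finger_gap: 0.1
grasp_force: 0.0
```

```bash
cat > ang.py <<'E'
from h import *
s=sense();print(s['tcp_pos'],s['ft_force'])
im,d=read_camera('side');P=pts(d,calibration('side'));Rc=case_R();N=np.array([521.7,30.9,65.0]);Q=(P-N)@Rc
hsv=cv2.cvtColor(im,cv2.COLOR_RGB2HSV)
m=(hsv[...,0]>100)&(hsv[...,0]<128)&(hsv[...,1]>120)&(abs(Q[...,1])<80)&(Q[...,2]>36)&(Q[...,2]<220)&(Q[...,0]>-110)&(Q[...,0]<140)
q=Q[m]-[62,0,42];a=np.arctan2(q[:,2],-q[:,0]);r=np.hypot(q[:,0],q[:,2]);k=r>120;print(k.sum(),np.percentile(a[k],[10,50,90]).round(3),np.percentile(q[k][:,2],[10,50,90]))
E
python3 ang.py
```

```text
[439.06675594  25.5419697   99.27226537] [ 0.5738037  -0.20688802 -0.20048712]
308 [-0.004  0.162  0.176] [-0.5278296  24.01995005 26.24120244]
```

{"name": "play_rows", "arguments": {"increments": [{"fingers": -1, "delta_pos": [-0.003, 0, 0.012], "delta_rot": [0, 0, 0]}, {"fingers": -1, "delta_pos": [-0.003, 0, 0.012], "delta_rot": [0, 0, 0]}, {"fingers": -1, "delta_pos": [-0.003, 0, 0.012], "delta_rot": [0, 0, 0]}, {"fingers": -1, "delta_pos": [-0.003, 0, 0.012], "delta_rot": [0, 0, 0]}, {"fingers": -1, "delta_pos": [0, 0, 0], "delta_rot": [0, 0, 0]}, {"fingers": -1, "delta_pos": [0, 0, 0], "delta_rot": [0, 0, 0]}]}}

```text
time: 18.15
tcp_pos: [442.7, 25.7, 85.6]
tool_rot: [[-0.999, -0.049, -0.005], [-0.049, 0.999, 0.01], [0.005, 0.011, -1.0]]
ft_force: [-0.4, 0.1, 0.6]
finger_gap: -0.0
grasp_force: 0.0
```

{"name": "play_rows", "arguments": {"increments": [{"fingers": -1, "delta_pos": [-0.001, 0, 0.006], "delta_rot": [0, 0, 0]}, {"fingers": -1, "delta_pos": [0, 0, 0], "delta_rot": [0, 0, 0]}, {"fingers": -1, "delta_pos": [0, 0, 0], "delta_rot": [0, 0, 0]}]}}

```text
time: 18.4
tcp_pos: [443.3, 25.7, 84.3]
tool_rot: [[-0.999, -0.049, -0.004], [-0.049, 0.999, 0.01], [0.004, 0.01, -1.0]]
ft_force: [-1.9, -0.3, 2.6]
finger_gap: -0.2
grasp_force: 1.5
```

```bash
python3 ang.py
```

```text
[443.30783883  25.6812302   84.33689398] [-1.92579682 -0.31655101  2.62643426]
281 [-0.005  0.036  0.051] [-0.6153676   5.34436045  7.51393998]
```

Nearly shut; press on gently until the force rises.

{"name": "play_rows", "arguments": {"increments": [{"fingers": -1, "delta_pos": [-0.001, 0, 0.008], "delta_rot": [0, 0, 0]}, {"fingers": -1, "delta_pos": [0, 0, 0.006], "delta_rot": [0, 0, 0]}, {"fingers": -1, "delta_pos": [0, 0, 0], "delta_rot": [0, 0, 0]}, {"fingers": -1, "delta_pos": [0, 0, 0], "delta_rot": [0, 0, 0]}]}}

```text
time: 18.78
tcp_pos: [443.7, 25.7, 83.1]
tool_rot: [[-0.999, -0.049, -0.003], [-0.049, 0.999, 0.01], [0.002, 0.01, -1.0]]
ft_force: [-11.8, 1.1, 40.4]
finger_gap: -0.4
grasp_force: 21.0
```

{"name": "play_rows", "arguments": {"increments": [{"fingers": -1, "delta_pos": [0, 0, 0.006], "delta_rot": [0, 0, 0]}, {"fingers": -1, "delta_pos": [0, 0, 0], "delta_rot": [0, 0, 0]}, {"fingers": -1, "delta_pos": [0, 0, 0], "delta_rot": [0, 0, 0]}]}}

```text
time: 19.03
tcp_pos: [443.9, 25.7, 82.7]
tool_rot: [[-0.999, -0.049, -0.002], [-0.049, 0.999, 0.009], [0.001, 0.01, -1.0]]
ft_force: [-17.6, 1.2, 57.2]
finger_gap: 0.3
grasp_force: 29.4
```

```bash
python3 ang.py
```

```text
[443.88569862  25.67252717  82.68799484] [-17.60784804   1.15976002  57.22637234]
280 [-0.005  0.032  0.047] [-0.59680034  4.77173727  6.90767405]
```

{"name": "play_rows", "arguments": {"increments": [{"fingers": -1, "delta_pos": [0, 0, -0.02], "delta_rot": [0, 0, 0]}, {"fingers": -1, "delta_pos": [0, 0, -0.05], "delta_rot": [0, 0, 0]}, {"fingers": -1, "delta_pos": [0.02, 0, -0.12], "delta_rot": [0, 0, 0]}, {"fingers": -1, "delta_pos": [0.1, 0, -0.12], "delta_rot": [0, 0, 0]}, {"fingers": -1, "delta_pos": [0.1, 0, -0.12], "delta_rot": [0, 0, 0]}, {"fingers": -1, "delta_pos": [0.05, 0, -0.12], "delta_rot": [0, 0, 0]}, {"fingers": -1, "delta_pos": [0, 0, 0], "delta_rot": [0, 0, 0]}, {"fingers": -1, "delta_pos": [0, 0, 0], "delta_rot": [0, 0, 0]}, {"fingers": -1, "delta_pos": [0, 0, 0], "delta_rot": [0, 0, 0]}]}}

```text
time: 19.83
tcp_pos: [370.2, 20.5, 235.2]
tool_rot: [[-0.999, -0.049, -0.003], [-0.049, 0.999, 0.01], [0.003, 0.01, -1.0]]
ft_force: [-0.4, -0.5, -0.1]
finger_gap: 0.3
grasp_force: 0.0
```

Run:
```python
from h import *
Rc=case_R();N=np.array([521.7,30.9,65.0])
for n in ['side','scene']:
    im,d=read_camera(n);P=pts(d,calibration(n));Q=(P-N)@Rc
    m=(abs(Q[...,0]+18)<72)&(abs(Q[...,1])<68)&(Q[...,2]>36)&(Q[...,2]<60)
    X=Q[m]
    for _ in range(3):
        A=np.c_[X[:,:2],np.ones(len(X))];b=np.linalg.lstsq(A,X[:,2],rcond=None)[0];r=X[:,2]-A@b;X=X[abs(r)<2]
    print(n,len(X),b.round(3),'lid angle ~',-b[0].round(3))
```

```text
side 1791 [1.0000e-03 2.0000e-03 4.7772e+01] lid angle ~ -0.001
scene 1464 [-0.    -0.    48.248] lid angle ~ 0.0
```

Both cameras read the lid's angle as 0, so it is shut flat; handing in.

```bash
python3 -c "
from bench import close_job;print(close_job())"
```

```text
the job is handed in; nothing more can be done
None
```

The lens is in the nest with all three feet in the grooves and level to about 0.003 rad, and both cameras read the lid as shut flat; I did not touch the wheels or screwdriver, and the job was handed in at about 20 s, though `close_job` returned no verdict.

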